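# Square a painted tile into the packing corner and layer the next

## Robot

A 6-joint arm with a two-finger parallel gripper is mounted at the origin on the work surface. World frame = base frame: x ahead of the robot, y to its left, z up, the work surface at z = 0. Lengths are in m, angles in rad, forces in N, time in s.
With the tool pointing down it reaches from about 0.35 to 0.775 m from the base axis. Payload 5.5 kg.
Tool frame: the origin (TCP) lies midway between the tips of the shut fingers; the grasp point (between the pads) lies 19 mm behind it; z points along the fingers, y is the line along which they close (so a half turn about z gives the same grasp; the last joint's range is limited). The gripper opens to 85 mm and grips with 20 to 120 N. Pads are 22 mm wide; open, the fingers measure 114 mm over their backs; the gripper's body (76 mm by 85 mm) begins 54 mm behind the grasp point. The pads swing forward as they close: fully open they stand 13 mm farther back than shut.
Start: joints at [1.023, 0.313, 0.046, 1.304, 0, 1.431], TCP at [0.228, 0.528, 0.231] pointing down, gripper open.
Joint ranges: [-2.76, 2.76], [-0.86, 1.69], [-1.03, 1.26], [-2.2, 2.34], [-1.47, 1.5], [-3.14, 3.14]. Speed limits (rad/s): [2.57, 2.57, 3.14, 3.14, 3.14, 3.14].

## Interface

Orientations are given as a unit quaternion [w, x, y, z].
In Python, from workcell import get_state, read_camera, camera_info, hand_in, recognise gives the robot as it stands.
- The arm moves only by the tool arm_command, never from a script. Its argument "moves" is one flat list of numbers, 7 for each row, row after row: the opening, from -1 (shut) to 1 (fully open), then the shift along the tool's x, y, z in mm, then the turn, a rotation vector about the tool's x, y, z in rad. A call has 1 to 8 rows; each row shifts and turns the commanded pose from where the row before left it, along the tool's axes as they then stand; what a row does not reach is not made up. A row lasts 1/8 s, in which the tool goes at most 62.5 mm and 10.7 degrees, less where a joint would pass 70% of its speed; a pose out of reach is approached as far as the arm can. A call with a gripper value outside its range is refused whole. The fingers move at their own pace and stop on an object; "newtons" is the grip in N (left out, the last holds). Time passes only in rows, so rows that do not move let the fingers close. It gives the time, the measured TCP pose, the force, the opening and the grip force at its end, in the units of the state.
- get_state(): the state, without advancing time (a new reading comes with each control period).
- read_camera(name): name is "scene" or "top" or "wrist"; returns (picture, depth): 384x512x3 uint8, blue, green, red; 384x512 float32, m along the optical axis (not along the pixel's ray), 0 where there is no reading.
- camera_info(name): a dict with "fovy" (degrees; the focal length in pixels is half the picture's height over the tangent of half this angle, whatever the lens; pixels are square), "cx", "cy" (the principal point, pixels), "eye" and "orientation" of the camera in the world; the wrist camera has in their place "tool_from_camera" (4x4, takes a point from camera to tool coordinates, whose origin is the TCP and whose axes are the flange's). Camera axes: x right, y down, z forward; pixel columns grow to the right and rows downward; lengths in m; the calibration is good to about 2 mm. A picture is of the moment at which its call begins: read the wrist's pose just before it. camera_info takes no time and is no camera call.
- hand_in(): hands the job in; it is judged then, once.
Trained networks look in the newest picture that a camera, given by its name, has taken for a name from the list of things; names that differ only in an ending like _2 or _b are one class to them, and where a whole thing is asked for, a point or a joint stands for the part that bears it (a point fixed in the world has none). Each returns a list of dicts, best first, with "confidence" (0 to 1); they miss things now and then, are a little off and sometimes report something else, mostly with a low value. They report only what shows in the picture. A call takes as long as a camera call. They do not tell look-alikes from the thing itself.
- recognise(camera, label): "point" ([column, row] in pixels, amid what is visible of it).
The state is a dict: "clock": time; "joint_pos": joint angles; "qvel": joint speeds; "tau": joint torques, N m; "tcp_pos": TCP position; "orientation": TCP orientation; "wrist_force": force on the tool from outside, world axes, zero at the start; "ft_torque": the same for the moment, N m; "finger_gap": finger opening in m; "grip_force": force on a finger pad.
Only numpy, scipy, OpenCV 4.12 (cv2) and the standard library are available. Lean on these libraries where they do the work, as an engineer would, in place of code of your own. Each camera call takes 0.05 s, during which the arm holds its last target. There are 200 camera calls.

## Task

Push the blue-bordered tile that lies on the packing board fully home into the corner of the red fence, so that its long side and its end are square and flush against the two strips. Then lay the cork sheet flat on it as a separator and set the green-bordered tile on the cork, each centred over the first tile and running the same way, set down rather than dropped. Leave the bottom tile tight in its corner, and do not disturb the bowl, the glaze jar or the brush.

Things in the scene. Friction and masses are not known exactly. Their poses are not given: they have to be found in the camera images.
- board: plywood packing board, 260 (x) x 280 (y) x 12 mm, fixed; origin at the centre of its underside, z up. Two red strips 18 mm wide, 10 mm high on it form an L: one along its far (+x) side, inner face at x = +90 mm (y -130 to 128), one along its left (+y) side, inner face at y = +110 mm (x -92 to 108). The other two sides are open.
- corner (a point): the point on the board's top face (12 mm above the table) where the inner faces of the two red strips meet; axes as the board's: the tile belongs on its -x, -y side, long side along y. Flush, the tile's centre is at x = -30, y = -60 mm from here.
- tile_blue: white ceramic tile with a blue border and blue flowers, 60 (its x) x 120 (its y) x 14 mm, about 0.2 kg, loose on the board; origin at the centre of its underside, z up; a half turn makes no difference
- cork: plain brown cork sheet, stiff, 45 (its x) x 110 (its y) x 8 mm, about 20 g, lying on the table to one side of the board; origin at the centre of its underside, z up
- tile_green: white ceramic tile with a green border and red flowers, 60 (its x) x 120 (its y) x 14 mm, about 0.2 kg, lying on the table on the other side of the board; origin at the centre of its underside, z up
- bowl: white bowl, 100 mm across, 60 mm high, origin at the centre of its foot, stands beside the work; leave alone
- jar: amber glaze jar with a black cap, 60 mm across, 75 mm high, origin at the centre of its foot, stands beside the work; leave alone
- brush: brush lying on the table beyond the board, 190 mm long, along its x; leave alone
Not all that is in view belongs to the job. Leave any pink or yellow look-alike of the tile_blue alone.

How it is judged:
By the outcome, as a careful person would: the job done as asked, in the order asked, and still so for the second after the job is handed in, with the robot touching nothing.
It also fails if it takes over 72 s, if anything falls off the work surface, if the arm or the gripper's body presses on something with over 40 N, if the wrist force passes 120 N, or if a joint passes its speed limit or range.

## Working session

There is one attempt and no reset: what is moved stays moved. The work goes in short steps, Python scripts to look and compute and a tool call to move; the robot and the scene stay as the last step left them, time stands still between calls to the robot, and variables do not carry over. Pictures are saved under pics/ and viewed, at most 10 in all, crops included, and the job is handed in when it is done.

Besides the shell and the picture viewer there is one more tool, called after "Request:" as a command line: name --argument value ..., lists and objects as JSON in quotes. arm_command: Moves the arm, as the interface text tells. Its arguments: {"type":"object","properties":{"moves":{"type":"array"},"newtons":{"type":"number"}},"required":["moves"]}

```bash
mkdir -p pics; ls; cat > h.py <<'E'
import numpy as np, cv2
from scipy.spatial.transform import Rotation as R
from workcell import get_state, read_camera, camera_info, hand_in, recognise
def rot(q): return R.from_quat([q[1],q[2],q[3],q[0]]).as_matrix()
def cam(name, st=None):
    i=camera_info(name); f=192/np.tan(np.radians(i["fovy"])/2)
    if name=="wrist":
        st=st or get_state(); T=np.eye(4); T[:3,:3]=rot(st["orientation"]); T[:3,3]=st["tcp_pos"]
        T=T@np.array(i["tool_from_camera"])
    else:
        T=np.eye(4); T[:3,:3]=rot(i["orientation"]); T[:3,3]=i["eye"]
    return f,i["cx"],i["cy"],T
def onplane(c,p,z):
    f,cx,cy,T=c; d=T[:3,:3]@np.array([(p[0]-cx)/f,(p[1]-cy)/f,1]); return T[:3,3]+d*(z-T[2,3])/d[2]
def cloud(c,D):
    f,cx,cy,T=c; v,u=np.mgrid[:D.shape[0],:D.shape[1]]
    P=np.stack([(u-cx)/f*D,(v-cy)/f*D,D],-1); return P@T[:3,:3].T+T[:3,3]
E
python3 - <<'E'
from h import *
for n in("scene","top"):
    I,D=read_camera(n); cv2.imwrite(f"pics/{n}0.png",I); np.savez(f"{n}0.npz",I=I,D=D); print(n,camera_info(n))
    for l in("tile_blue","cork","tile_green","board","bowl","jar","brush"):
        r=recognise(n,l); 
        for k in r[:3]:
            u,v=map(int,k["point"]); d=D[v,u]; c=cam(n); print(l,k["point"],round(k["confidence"],2),cloud(c,D)[v,u].round(4) if d>0 else 0)
print(get_state()); print(camera_info("wrist"))
E
```

```text
pics
scene {'fovy': 53.54648820345729, 'cx': 248.5442387765601, 'cy': 192.190442316268, 'eye': array([1.00506587, 0.46178887, 0.63192514]), 'orientation': array([-0.15373396,  0.34589658,  0.84623891, -0.37496817])}
tile_blue [368.3, 191.6] 0.96 [0.3156 0.1751 0.0128]
tile_blue [262.5, 192.6] 0.82 [0.5114 0.0055 0.0241]
tile_blue [268.2, 134.1] 0.79 [ 0.3063 -0.1678  0.0108]
cork [190.1, 136.7] 0.61 [ 0.4723 -0.324   0.0069]
tile_green [399.1, 259.8] 0.89 [0.4519 0.3333 0.0155]
board [256.1, 220.4] 0.91 [0.5775 0.0511 0.0104]
bowl [344.8, 329.1] 0.84 [0.6525 0.3419 0.0075]
jar [119.1, 165.0] 0.6 [ 0.7177 -0.2799  0.0589]
brush [151.3, 250.7] 0.82 [ 0.7981 -0.0337  0.02  ]
top {'fovy': 55.43299578339777, 'cx': 258.792398023393, 'cy': 190.65098843317676, 'eye': array([ 0.44013485, -0.01096056,  0.94199611]), 'orientation': array([ 0.04560231, -0.69682465,  0.71466566, -0.04011038])}
tile_blue [192.9, 293.9] 0.76 [0.3021 0.1668 0.0131]
tile_blue [259.4, 207.6] 0.67 [ 0.5105 -0.0047  0.0264]
tile_blue [329.7, 289.0] 0.61 [ 0.3038 -0.1728  0.013 ]
cork [381.0, 218.9] 0.82 [ 0.476  -0.3142
[... 688 characters left out ...]
tation': array([2.26636493e-05, 2.02473500e-01, 9.79287739e-01, 7.42835685e-05]), 'wrist_force': array([-0.50844632,  0.55589436,  0.23561937]), 'ft_torque': array([-0.05409211,  0.01417214,  0.02303334]), 'grip_force': 0.0, 'finger_gap': 0.08518338938002197}
{'fovy': 67.61931204796345, 'cx': 257.11951909326064, 'cy': 190.1582951658398, 'tool_from_camera': array([[ 1.44058014e-04, -9.57305926e-01, -2.89076710e-01,
         7.28455667e-02],
       [ 9.99999410e-01,  4.49118873e-04, -9.88963204e-04,
         1.66441958e-03],
       [ 1.07657014e-03, -2.89076397e-01,  9.57305426e-01,
        -1.42435220e-01],
       [ 0.00000000e+00,  0.00000000e+00,  0.00000000e+00,
         1.00000000e+00]])}
```

View pics/top0.png

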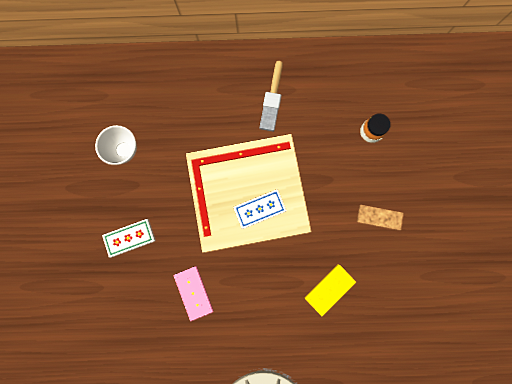

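View pics/scene0.png

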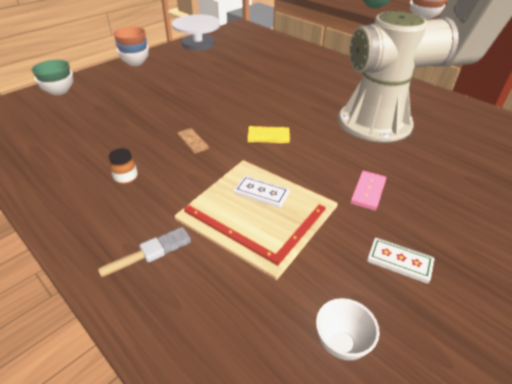

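The top view shows the board with its red L amid the picture and the blue tile at (260,208). The cork is at (381,218), the green tile at (128,238), and the pink and yellow decoys at (193,294) and (330,290). The scene view agrees.

```bash
cat >> h.py <<'E'
def masks(I):
    h,s,v=[a.astype(int) for a in cv2.split(cv2.cvtColor(I,cv2.COLOR_BGR2HSV))]
    return dict(red=((h<6)|(h>174))&(s>170)&(v>120), white=(s<60)&(v>150), blue=(h>95)&(h<130)&(s>80), green=(h>45)&(h<95)&(s>60), cork=(h>8)&(h<20)&(s>90)&(v>140), board=(h>15)&(h<32)&(s>30)&(s<140)&(v>170))
def rect(c,m,z,seed,rad=60,close=5):
    "min-area rectangle on plane z of mask component near seed; returns centre xy, long-axis angle deg, sizes mm"
    m=m.astype(np.uint8)*255; k=np.zeros_like(m); cv2.circle(k,tuple(int(a) for a in seed),rad,255,-1); m&=k
    m=cv2.morphologyEx(m,cv2.MORPH_CLOSE,np.ones((close,close)))
    n,l,st,ce=cv2.connectedComponentsWithStats(m); i=1+np.argmax(st[1:,4])
    ct=np.vstack([a.reshape(-1,2) for a in cv2.findContours((l==i).astype(np.uint8),cv2.RETR_EXTERNAL,cv2.CHAIN_APPROX_NONE)[0]])
    P=np.array([onplane(c,p,z)[:2] for p in ct])*1000
    (x,y),(w,h),a=cv2.minAreaRect(P.astype(np.float32))
    if w<h: a+=90; w,h=h,w
    return np.round([x,y,(a+90)%180-90,w,h],1)
E
python3 - <<'E'
from h import *
S={"top":dict(b=(260,208),g=(128,238),c=(381,218),r=(230,180)),"scene":dict(b=(262,192),g=(399,260),c=(192,140),r=(260,220))}
for n in S:
    I=np.load(n+"0.npz")["I"]; c=cam(n); M=masks(I); s=S[n]
    print(n,"blue",rect(c,M["white"]|M["blue"],.026,s["b"],35),"green",rect(c,M["white"]|M["green"]|M["red"],.014,s["g"],45),"cork",rect(c,M["cork"],.008,s["c"],40),"red",rect(c,M["red"],.022,s["r"],90))
    print([I[int(v),int(u)] for u,v in s.values()])
st=get_state(); print(rot(st["orientation"]).round(3))
E
```

```text
top blue [506.4  -6.  -69.3 121.4  60.7] green [442.  328.5 -71.2 120.7  60.7] cork [ 481.2 -293.5   82.1  152.2   52.3] red [559.7  24.8 -80.8 255.4 197.9]
[array([  1, 255, 255], dtype=uint8), array([  0, 255, 255], dtype=uint8), array([ 94, 164, 225], dtype=uint8), array([177, 243, 254], dtype=uint8)]
scene blue [510.9   1.8 -70.4 129.6  75.9] green [448.4 334.9 -71.2 122.4  73.4] cork [ 479.  -302.5   77.8  131.2   52. ] red [551.9  96.3   8.8 192.6 121.6]
[array([229, 230, 235], dtype=uint8), array([195, 204, 235], dtype=uint8), array([117, 160, 214], dtype=uint8), array([174, 225, 244], dtype=uint8)]
[[-0.918  0.397  0.   ]
 [ 0.397  0.918  0.   ]
 [-0.     0.    -1.   ]]
```

```bash
cat >> h.py <<'E'
def plan(*targets, n=None):
    "targets: (x,y,z mm, tool-x yaw deg[, rows]) tool down; prints one repeated row per leg"
    from scipy.linalg import logm, expm
    st=get_state(); T=np.eye(4); T[:3,:3]=rot(st["orientation"]); T[:3,3]=np.array(st["tcp_pos"])*1000
    for t in targets:
        a=np.radians(t[3]); G=np.eye(4); G[:3,0]=[np.cos(a),np.sin(a),0]; G[:3,1]=[np.sin(a),-np.cos(a),0]; G[:3,2]=[0,0,-1]; G[:3,3]=t[:3]
        Rl=np.linalg.inv(T)@G; w=R.from_matrix(Rl[:3,:3]).magnitude()
        k=t[4] if len(t)>4 else int(np.ceil(max(np.linalg.norm(Rl[:3,3])/55,w/.17,1)))
        E=expm(logm(Rl).real/k); print(k,"x",E[:3,3].round(1),R.from_matrix(E[:3,:3]).as_rotvec().round(4)); T=G
E
python3 -c "
from h import *
plan((428,334,150,156.6),(540,50,200,189.2))"
```

```text
6 x [-43.4 -16.4  13.6] [0.     0.     0.0001]
6 x [-26.8 -44.   -8.3] [ 0.     -0.     -0.0948]
```

Request:
arm_command --moves '[1, -43.4, -16.4, 13.6, 0, 0, 0, 1, -43.4, -16.4, 13.6, 0, 0, 0, 1, -43.4, -16.4, 13.6, 0, 0, 0, 1, -43.4, -16.4, 13.6, 0, 0, 0, 1, -43.4, -16.4, 13.6, 0, 0, 0, 1, -43.4, -16.4, 13.6, 0, 0, 0, 1, 0, 0, 0, 0, 0, 0, 1, 0, 0, 0, 0, 0, 0]'

```text
clock: 1.8
tcp_pos: [0.4279, 0.3344, 0.1498]
orientation: [-0.0, 0.203, 0.979, 0.0]
wrist_force: [0.6, 0.5, 0.4]
finger_gap: 0.0857
grip_force: 0.0
```

```bash
python3 - <<'E'
from h import *
st=get_state(); I,D=read_camera("wrist"); c=cam("wrist",st); cv2.imwrite("pics/w1.png",I); np.savez("w1.npz",I=I,D=D)
r=recognise("wrist","tile_green"); print(r[:2],st["tcp_pos"]); M=masks(I)
p=r[0]["point"] if r else (256,192)
for z in(.01,.014): print(rect(c,M["white"]|M["green"]|M["red"],z,p,150,9))
plan((540,50,200,189.2))
E
```

```text
[{'point': [263.7, 193.3], 'confidence': 0.68}] [0.42793974 0.33435518 0.14983478]
[444.1 331.8 -71.2 123.4  63.1]
[442.9 332.2 -71.2 121.7  62.2]
6 x [-26.9 -44.2  -8.3] [ 0.0001  0.     -0.0945]
```

View pics/w1.png

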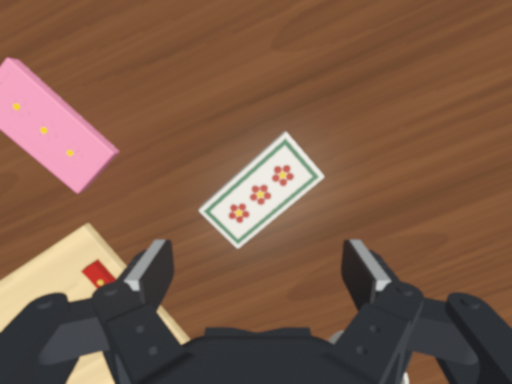

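The wrist view shows the green tile whole at (262,190), with the pink decoy at upper left and the board's corner at lower left. Next, the board.

Request:
arm_command --moves '[1, -26.9, -44.2, -8.3, 0, 0, -0.0945, 1, -26.9, -44.2, -8.3, 0, 0, -0.0945, 1, -26.9, -44.2, -8.3, 0, 0, -0.0945, 1, -26.9, -44.2, -8.3, 0, 0, -0.0945, 1, -26.9, -44.2, -8.3, 0, 0, -0.0945, 1, -26.9, -44.2, -8.3, 0, 0, -0.0945, 1, 0, 0, 0, 0, 0, 0, 1, 0, 0, 0, 0, 0, 0]'

```text
clock: 2.9
tcp_pos: [0.5398, 0.0503, 0.1995]
orientation: [-0.0, -0.08, 0.997, 0.0]
wrist_force: [0.5, 0.0, -0.4]
finger_gap: 0.0854
grip_force: 0.0
```

```bash
cat >> h.py <<'E'
def shot(tag):
    st=get_state(); I,D=read_camera("wrist"); c=cam("wrist",st); cv2.imwrite(f"pics/{tag}.png",I); np.savez(tag+".npz",I=I,D=D,T=c[3]); return c,I,D
E
python3 - <<'E'
from h import *
c,I,D=shot("w2"); r=recognise("wrist","tile_blue"); print(r[:2]); M=masks(I); p=r[0]["point"]
for z in(.022,.026): print(rect(c,M["white"]|M["blue"],z,p,150,5))
C=cloud(c,D)
u,v=map(int,p); print(C[v-8:v+8,u-8:u+8].reshape(-1,3).mean(0))
n,l,s,ce=cv2.connectedComponentsWithStats(M["red"].astype(np.uint8)); print(s[s[:,4]>100],ce[s[:,4]>100])
E
```

```text
[{'point': [212.5, 130.2], 'confidence': 0.97}, {'point': [411.0, 8.0], 'confidence': 0.7}]
[507.4  -3.1 -69.5 122.8  61.9]
[506.9  -2.6 -69.5 121.2  61.2]
[ 0.50248219 -0.0047292   0.02742367]
[[     0      0    512    384 192901]
 [   173     95    179    164   3629]] [[254.74887118 191.13996817]
 [297.9278038  209.40259025]]
```

View pics/w2.png

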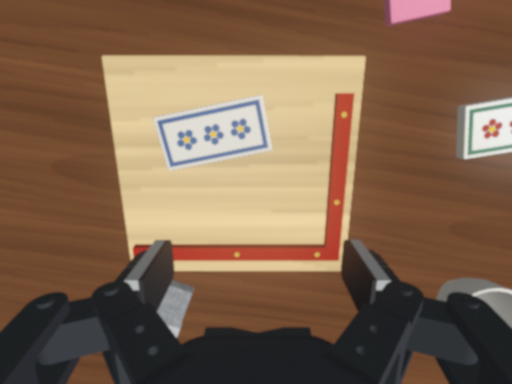

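The wrist view shows the whole board. The blue tile is at (213,131), and the red inner corner is near (327,246). The far strip runs along row ~250 and the left strip along column ~335. I'll fit the strip edges.

```bash
cat >> h.py <<'E'
def fence(c,I,rows,cols):
    "rows: row range for left strip scans; cols: column range for far-strip scans; inner edge seen at board level, outer at strip top"
    m=masks(I)["red"]; out={}
    A=[(np.nonzero(m[r,280:])[0]+280) for r in range(*rows)]; A=[(a.min()-.5,a.max()+.5,r) for r,a in zip(range(*rows),A) if len(a)>5]
    B=[(np.nonzero(m[215:,q])[0]+215) for q in range(*cols)]; B=[(b.min()-.5,b.max()+.5,q) for q,b in zip(range(*cols),B) if len(b)>5]
    def fit(px,z):
        P=np.array([onplane(c,p,z)[:2] for p in px])*1000
        vx,vy,x,y=cv2.fitLine(P.astype(np.float32),cv2.DIST_HUBER,0,.01,.01).ravel(); return np.array([x,y]),np.array([vx,vy])
    for z in(.012,.022):
        out["left_in",z]=fit([(a,r) for a,_,r in A],z); out["left_out",z]=fit([(b,r) for _,b,r in A],z)
        out["far_in",z]=fit([(q,a) for a,_,q in B],z); out["far_out",z]=fit([(q,b) for _,b,q in B],z)
    return out
def cross(a,b):
    t=np.linalg.solve(np.c_[a[1],-b[1]],b[0]-a[0]); return a[0]+t[0]*a[1]
E
python3 - <<'E'
from h import *
d=np.load("w2.npz"); I=d["I"]; i=camera_info("wrist"); c=(192/np.tan(np.radians(i["fovy"])/2),i["cx"],i["cy"],d["T"]); print(c[3][:3,3])
F=fence(c,I,(100,235),(180,315))
for k,(p,v) in F.items(): print(k,p.round(1),np.degrees(np.arctan(v[1]/v[0])).round(2))
print("inner@12",cross(F["left_in",.012],F["far_in",.012]),"@22",cross(F["left_in",.022],F["far_in",.022]),"outer@22",cross(F["left_out",.022],F["far_out",.022]))
C=cloud(c,d["D"]); m=masks(I)["board"]; print("board z",np.median(C[m][:,2]))
m=masks(I)["board"]
n,l,s,ce=cv2.connectedComponentsWithStats(m.astype(np.uint8))
# far/left strip screws and board edges
print(rect(c,m|masks(I)["red"]|masks(I)["white"]|masks(I)["blue"],.012,(235,160),150,5))
E
```

```text
[0.46858635 0.03975484 0.34198497]
('left_in', 0.012) [526.3 137.7] 8.97
('left_out', 0.012) [523.8 153.3] 9.03
('far_in', 0.012) [647.5  35. ] -80.96
('far_out', 0.012) [659.9  57.1] -80.82
('left_in', 0.022) [524.5 134.8] 8.97
('left_out', 0.022) [522.1 149.9] 9.03
('far_in', 0.022) [642.1  35.1] -80.96
('far_out', 0.022) [654.7  53.2] -80.82
inner@12 [628.56775 153.88557] @22 [623.71954 150.4269 ] outer@22 [636.1306  167.99278]
board z 0.011949653396791937
[552.   27.4 -80.9 279.3 259.4]
```

```bash
cat >> h.py <<'E'
CO=np.array([623.,149.5]); YB=9.05; a=np.radians(YB); BX=np.array([np.cos(a),np.sin(a)]); BY=np.array([-np.sin(a),np.cos(a)])
def W(x,y): return tuple(CO+x*BX+y*BY)
def B(p): d=np.array(p[:2])-CO; return np.round([d@BX,d@BY],1)
E
python3 -c "
from h import *
plan((*W(-203,-132),80,189.05,4),(*W(-203,-132),13,189.05,2),(*W(-80,-132),13,189.05,10))"
```

```text
4 x [ 26.2 -11.9  29.9] [ 0.0001 -0.0002  0.0008]
2 x [ 0.   0.  33.5] [0. 0. 0.]
10 x [-12.3  -0.    0. ] [ 0. -0.  0.]
```

Request:
arm_command --moves '[0.4, 26.2, -11.9, 29.9, 0, 0, 0.0008, 0.4, 26.2, -11.9, 29.9, 0, 0, 0.0008, 0.4, 26.2, -11.9, 29.9, 0, 0, 0.0008, 0.4, 26.2, -11.9, 29.9, 0, 0, 0.0008, 0.4, 0, 0, 33.5, 0, 0, 0, 0.4, 0, 0, 33.5, 0, 0, 0, 0.4, 0, 0, 0, 0, 0, 0]'

```text
clock: 3.88
tcp_pos: [0.4414, -0.0126, 0.0112]
orientation: [-0.003, -0.079, 0.997, 0.001]
wrist_force: [0.3, 0.1, 0.1]
finger_gap: 0.0601
grip_force: 0.0
```

Request:
arm_command --moves '[0.4, -10, 0, 0, 0, 0, 0, 0.4, -10, 0, 0, 0, 0, 0, 0.4, -10, 0, 0, 0, 0, 0, 0.4, -10, 0, 0, 0, 0, 0, 0.4, -10, 0, 0, 0, 0, 0, 0.4, -10, 0, 0, 0, 0, 0, 0.4, -10, 0, 0, 0, 0, 0, 0.4, 0, 0, 0, 0, 0, 0]'

```text
clock: 4.88
tcp_pos: [0.5149, -0.0034, 0.0129]
orientation: [0.001, -0.078, 0.997, -0.0]
wrist_force: [-0.4, -0.4, -0.2]
finger_gap: 0.0598
grip_force: 0.0
```

```bash
cat > look.py <<'E'
import sys; from h import *
tag=sys.argv[1]; st=get_state(); print(st["clock"],B(np.array(st["tcp_pos"])*1000),st["tcp_pos"][2]*1000)
def go(c,I,p,rad):
    M=masks(I); x=rect(c,M["white"]|M["blue"],.026,p,rad,5); print("tile",x,B(x[:2]),"long",x[2]+180-90-YB if x[2]<0 else x[2]-90-YB)
c,I,D=shot(tag); r=recognise("wrist","tile_blue"); print(r[:2]); 
if r: go(c,I,r[0]["point"],150)
E
python3 look.py w3
```

```text
4.875 [-130.8 -134. ] 12.941572383185214
[{'point': [255.2, 295.0], 'confidence': 0.75}]
tile [546.7   1.8 -79.7  74.5  39. ] [ -98.6 -133.9] long 1.2499999999999964
```

View pics/w3.png

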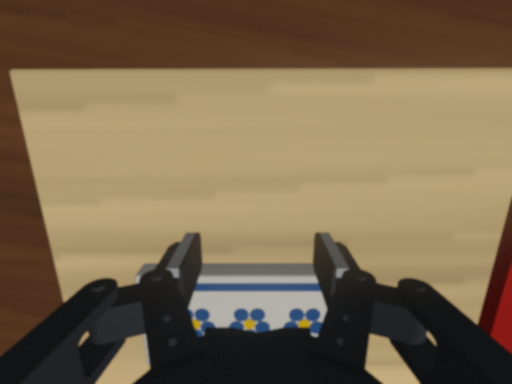

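The tile has squared up against both fingers: its near edge is level along row ~270 between them. I'll keep pushing towards the far strip.

Request:
arm_command --moves '[0.4, -10, 0, 0, 0, 0, 0, 0.4, -10, 0, 0, 0, 0, 0, 0.4, -10, 0, 0, 0, 0, 0, 0.4, -10, 0, 0, 0, 0, 0, 0.4, -8, 0, 0, 0, 0, 0, 0.4, -4, 0, 0, 0, 0, 0, 0.4, 0, 0, 0, 0, 0, 0]'

```text
clock: 5.85
tcp_pos: [0.5653, 0.0047, 0.0129]
orientation: [0.0, -0.078, 0.997, 0.0]
wrist_force: [-0.9, 0.8, -0.7]
finger_gap: 0.06
grip_force: 0.0
```

Request:
arm_command --moves '[0.4, -2, 0, 0, 0, 0, 0, 0.4, -2, 0, 0, 0, 0, 0, 0.4, -1, 0, 0, 0, 0, 0, 0.4, -1, 0, 0, 0, 0, 0, 0.4, 0, 0, 0, 0, 0, 0]'

```text
clock: 6.48
tcp_pos: [0.5709, 0.0056, 0.0129]
orientation: [0.0, -0.078, 0.997, 0.0]
wrist_force: [0.0, -1.3, -0.8]
finger_gap: 0.0598
grip_force: 0.2
```

Request:
arm_command --moves '[0.4, -1, 0, 0, 0, 0, 0, 0.4, -1, 0, 0, 0, 0, 0, 0.4, -1, 0, 0, 0, 0, 0, 0.4, 0, 0, 0, 0, 0, 0]'

```text
clock: 6.98
tcp_pos: [0.5734, 0.006, 0.0129]
orientation: [-0.0, -0.078, 0.997, -0.0]
wrist_force: [-3.6, -1.1, 1.1]
finger_gap: 0.0597
grip_force: 1.2
```

Request:
arm_command --moves '[0.4, -1, 0, 0, 0, 0, 0, 0.4, -1, 0, 0, 0, 0, 0, 0.4, 0, 0, 0, 0, 0, 0]'

```text
clock: 7.35
tcp_pos: [0.5735, 0.0061, 0.0126]
orientation: [-0.002, -0.078, 0.997, -0.0]
wrist_force: [-7.7, -1.6, 4.9]
finger_gap: 0.0595
grip_force: 3.8
```

Request:
arm_command --moves '[0.4, 12, 0, 0, 0, 0, 0, 0.4, 10, 0, -50, 0, 0, 0, 0.4, 0, 0, -40, 0, 0, 0, 0.4, 0, 0, 0, 0, 0, 0]'

```text
clock: 7.85
tcp_pos: [0.5572, 0.0026, 0.1068]
orientation: [0.004, -0.078, 0.997, -0.001]
wrist_force: [0.7, 0.1, -0.3]
finger_gap: 0.0597
grip_force: 0.0
```

```bash
python3 look.py w4; python3 -c "
from h import *
plan((*W(-31,-220),90,99.05,10),(*W(-31,-220),13.5,99.05,2))"
```

```text
7.85 [ -88.1 -134.7] 106.84066221788667
[{'point': [254.3, 250.2], 'confidence': 0.56}]
tile [613.1   7.6 -80.9 119.3  64.1] [ -32.1 -138.6] long 0.049999999999993605
10 x [-11.2  -2.9   1.3] [0.0002 0.0002 0.1569]
2 x [ 0.   0.  38.2] [ 0.  0. -0.]
```

Request:
arm_command --moves '[-0.5, -11.2, -2.9, 1.3, 0, 0, 0.157, -0.5, -11.2, -2.9, 1.3, 0, 0, 0.157, -0.5, -11.2, -2.9, 1.3, 0, 0, 0.157, -0.5, -11.2, -2.9, 1.3, 0, 0, 0.157, -0.5, -11.2, -2.9, 1.3, 0, 0, 0.157, -0.5, -11.2, -2.9, 1.3, 0, 0, 0.157, -0.5, -11.2, -2.9, 1.3, 0, 0, 0.157, -0.5, -11.2, -2.9, 1.3, 0, 0, 0.157]'

```text
clock: 8.95
tcp_pos: [0.6224, -0.0493, 0.0903]
orientation: [-0.001, 0.525, 0.851, -0.0]
wrist_force: [-0.4, 0.6, -0.7]
finger_gap: 0.0213
grip_force: 0.0
```

Request:
arm_command --moves '[-0.5, -11.2, -2.9, 1.3, 0, 0, 0.157, -0.5, -11.2, -2.9, 1.3, 0, 0, 0.157, -0.5, 0, 0, 0, 0, 0, 0, -0.5, 0, 0, 0, 0, 0, 0]'

```text
clock: 9.45
tcp_pos: [0.6257, -0.0717, 0.0888]
orientation: [-0.001, 0.649, 0.761, -0.0]
wrist_force: [-0.2, -0.1, -0.5]
finger_gap: 0.0216
grip_force: 0.0
```

```bash
python3 look.py w5; python3 -c "
from h import *
plan((*W(-31,-220),13.5,99.05,2),(*W(-31,-135),13.5,99.05,8))"
```

```text
9.45 [ -32.1 -218.9] 88.81609879854764
[{'point': [258.4, 82.6], 'confidence': 0.59}]
tile [616.1   6.5 -80.9 115.3  59.9] [ -29.3 -140.1] long 0.049999999999993605
2 x [-0.6  0.4 38. ] [-0.0003 -0.0003  0.0005]
8 x [10.6  0.   0. ] [ 0.  0. -0.]
```

View pics/w5.png

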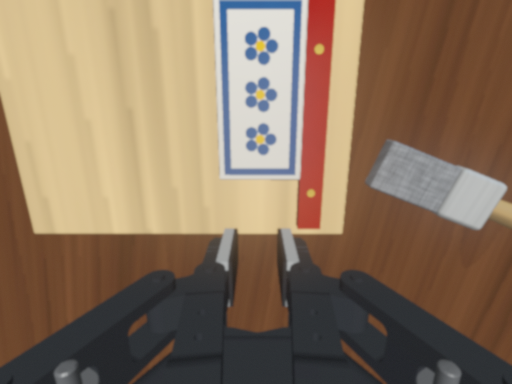

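The tile lies against the far strip, with its near end at row 180. The fingers stand behind it, and the brush at right is clear of them.

Request:
arm_command --moves '[-0.5, -0.6, 0.4, 38, 0, 0, 0, -0.5, -0.6, 0.4, 37.5, 0, 0, 0, -0.5, 0, 0, 0, 0, 0, 0, -0.5, 8, 0, 0, 0, 0, 0, -0.5, 8, 0, 0, 0, 0, 0, -0.5, 10, 0, 0, 0, 0, 0, -0.5, 10, 0, 0, 0, 0, 0, -0.5, 10, 0, 0, 0, 0, 0]'

```text
clock: 10.55
tcp_pos: [0.62, -0.0271, 0.0146]
orientation: [0.0, 0.649, 0.76, -0.0]
wrist_force: [-0.6, -1.4, 0.8]
finger_gap: 0.021
grip_force: 0.7
```

Request:
arm_command --moves '[-0.5, 10, 0, 0, 0, 0, 0, -0.5, 10, 0, 0, 0, 0, 0, -0.5, 8, 0, 0, 0, 0, 0, -0.5, 6, 0, 0, 0, 0, 0, -0.5, 3, 0, 0, 0, 0, 0, -0.5, 2, 0, 0, 0, 0, 0, -0.5, 0, 0, 0, 0, 0, 0]'

```text
clock: 11.42
tcp_pos: [0.6141, 0.011, 0.0143]
orientation: [-0.0, 0.65, 0.76, 0.0]
wrist_force: [-0.2, -0.5, -0.1]
finger_gap: 0.0216
grip_force: 0.0
```

Request:
arm_command --moves '[-0.5, 1, 0, 0, 0, 0, 0, -0.5, 1, 0, 0, 0, 0, 0, -0.5, 1, 0, 0, 0, 0, 0, -0.5, 0, 0, 0, 0, 0, 0]'

```text
clock: 11.92
tcp_pos: [0.6136, 0.0139, 0.0143]
orientation: [-0.0, 0.65, 0.76, 0.0]
wrist_force: [0.7, -0.6, 0.4]
finger_gap: 0.0212
grip_force: 0.2
```

Request:
arm_command --moves '[-0.5, 1, 0, 0, 0, 0, 0, -0.5, 1, 0, 0, 0, 0, 0, -0.5, 0, 0, 0, 0, 0, 0]'

```text
clock: 12.3
tcp_pos: [0.6135, 0.0151, 0.0144]
orientation: [0.0, 0.65, 0.76, -0.0]
wrist_force: [0.6, -3.8, -0.6]
finger_gap: 0.0214
grip_force: 2.1
```

Request:
arm_command --moves '[-0.5, 1, 0, 0, 0, 0, 0, -0.5, 1, 0, 0, 0, 0, 0, -0.5, 0, 0, 0, 0, 0, 0]'

```text
clock: 12.68
tcp_pos: [0.6135, 0.0151, 0.0146]
orientation: [0.002, 0.65, 0.76, -0.002]
wrist_force: [1.3, -10.1, -1.0]
finger_gap: 0.0214
grip_force: 5.0
```

Request:
arm_command --moves '[-0.5, -15, 0, 0, 0, 0, 0, -0.5, -15, 0, -40, 0, 0, 0, -0.5, -15, 0, -50, 0, 0, 0, -0.5, 0, 0, -30, 0, 0, 0, -0.5, 0, 0, 0, 0, 0, 0]'

```text
clock: 13.3
tcp_pos: [0.6221, -0.0273, 0.1377]
orientation: [0.002, 0.65, 0.76, 0.002]
wrist_force: [-0.1, 0.5, 0.1]
finger_gap: 0.0214
grip_force: 0.0
```

```bash
python3 look.py w6; python3 - <<'E'
from h import *
I=cv2.imread("pics/w6.png"); cv2.imwrite("pics/w6b.png",cv2.resize(I[0:260,130:400],None,fx=2.2,fy=2.2,interpolation=cv2.INTER_CUBIC))
E
```

```text
13.3 [ -28.7 -174.4] 137.69930632012557
[{'point': [253.7, 59.3], 'confidence': 0.96}, {'point': [0.0, 290.6], 'confidence': 0.38}]
tile [605.3  74.2 -80.9  96.   60.2] [-29.3 -71.6] long 0.049999999999993605
```

View pics/w6b.png

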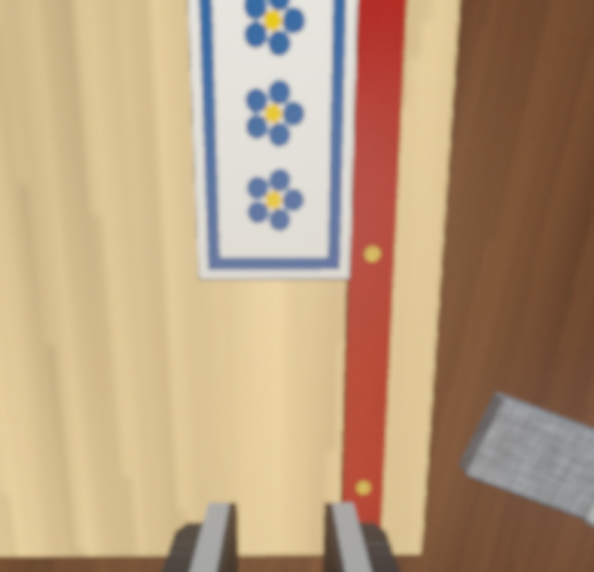

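The tile's long side lies on the strip with no wood showing between them. I'll press it once more towards the far strip, on the way looking at the corner end.

```bash
python3 -c "
from h import *
plan((*W(-90,-60),120,99.05,3),(*W(-90,-60),14.5,99.05,3))"
```

```text
3 x [ 37.8 -19.8   4.7] [ 0.0001 -0.0003 -0.0004]
3 x [-0.   0.  35.2] [ 0.  0. -0.]
```

Request:
arm_command --moves '[-1, 37.8, -19.8, 4.7, 0, 0, 0, -1, 37.8, -19.8, 4.7, 0, 0, 0, -1, 37.8, -19.8, 4.7, 0, 0, 0, -1, 0, 0, 35, 0, 0, 0, -1, 0, 0, 35, 0, 0, 0, -1, 0, 0, 35, 0, 0, 0, -1, 0, 0, 0, 0, 0, 0, -1, 0, 3, 0, 0, 0, 0]'

```text
clock: 14.4
tcp_pos: [0.5449, 0.0767, 0.0137]
orientation: [-0.002, 0.649, 0.76, -0.001]
wrist_force: [-0.2, 0.1, 0.7]
finger_gap: 0.0
grip_force: 0.0
```

Request:
arm_command --moves '[-1, 0, 3, 0, 0, 0, 0, -1, 0, 3, 0, 0, 0, 0, -1, 0, 2, 0, 0, 0, 0, -1, 0, 2, 0, 0, 0, 0, -1, 0, 1, 0, 0, 0, 0, -1, 0, 0, 0, 0, 0, 0]'

```text
clock: 15.15
tcp_pos: [0.5575, 0.0782, 0.0153]
orientation: [0.0, 0.65, 0.76, 0.0]
wrist_force: [0.4, 0.3, 0.8]
finger_gap: -0.0001
grip_force: 0.0
```

Request:
arm_command --moves '[-1, 0, 1.5, 0, 0, 0, 0, -1, 0, 1, 0, 0, 0, 0, -1, 0, 1, 0, 0, 0, 0, -1, 0, 0, 0, 0, 0, 0]'

```text
clock: 15.65
tcp_pos: [0.5599, 0.0785, 0.0152]
orientation: [-0.001, 0.65, 0.76, -0.001]
wrist_force: [-4.7, -0.9, 2.2]
finger_gap: -0.0003
grip_force: 2.6
```

Request:
arm_command --moves '[-1, 0, 1.5, 0, 0, 0, 0, -1, 0, 1, 0, 0, 0, 0, -1, 0, 1, 0, 0, 0, 0, -1, 0, 0, 0, 0, 0, 0]'

```text
clock: 16.15
tcp_pos: [0.5602, 0.0786, 0.015]
orientation: [-0.002, 0.65, 0.76, -0.003]
wrist_force: [-12.0, -3.3, 10.6]
finger_gap: -0.0001
grip_force: 7.8
```

Request:
arm_command --moves '[-1, 0, -8, 0, 0, 0, 0, -1, 0, -8, 0, 0, 0, 0, 0, 0, 0, -50, 0, 0, 0, 0.5, 0, 0, -55, 0, 0, 0, 1, 0, 0, 0, 0, 0, 0, 1, 0, 0, 0, 0, 0, 0]'

```text
clock: 16.9
tcp_pos: [0.5487, 0.0768, 0.1202]
orientation: [0.0, 0.65, 0.76, 0.0]
wrist_force: [-1.0, 0.4, -0.8]
finger_gap: 0.0725
grip_force: 0.0
```

```bash
python3 look.py w7; python3 - <<'E'
from h import *
I=cv2.imread("pics/w7.png"); cv2.imwrite("pics/w7b.png",cv2.resize(I[0:270,150:460],None,fx=2.2,fy=2.2,interpolation=cv2.INTER_CUBIC))
E
```

```text
16.9 [-84.8 -60.1] 120.20646729629648
[{'point': [23.1, 34.3], 'confidence': 0.85}, {'point': [1.1, 333.1], 'confidence': 0.56}]Traceback (most recent call last):
  File "look.py", line 6, in <module>
    if r: go(c,I,r[0]["point"],150)
          ~~^^^^^^^^^^^^^^^^^^^^^^^
  File "look.py", line 4, in go
    M=masks(I); x=rect(c,M["white"]|M["blue"],.026,p,rad,5); print("tile",x,B(x[:2]),"long",x[2]+180-90-YB if x[2]<0 else x[2]-90-YB)
                  ~~~~^^^^^^^^^^^^^^^^^^^^^^^^^^^^^^^^^^^^^
  File "h.py", line 25, in rect
    n,l,st,ce=cv2.connectedComponentsWithStats(m); i=1+np.argmax(st[1:,4])
                                                       ~~~~~~~~~^^^^^^^^^^
    return _wrapfunc(a, 'argmax', axis=axis, out=out, **kwds)
    return bound(*args, **kwds)
ValueError: attempt to get argmax of an empty sequence
```

View pics/w7b.png

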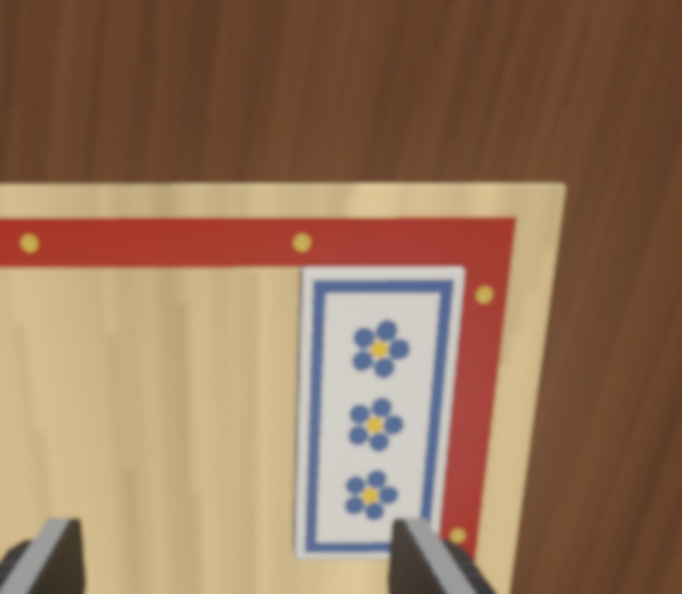

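The tile is home: its long side and end both touch the red strips at the corner, with no wood showing. On to the cork.

```bash
python3 - <<'E'
from h import *
d=np.load("w7.npz"); I=d["I"]; i=camera_info("wrist"); c=(192/np.tan(np.radians(i["fovy"])/2),i["cx"],i["cy"],d["T"]); M=masks(I)
x=rect(c,M["white"]|M["blue"],.026,(322,180),75,5); print(x,B(x[:2]))
plan((478,-295,150,99.05,8))
E
```

```text
[603.   86.6 -80.  120.4  61.8] [-29.6 -59. ]
8 x [-44.5 -15.9  -3.9] [-0.0003 -0.0001 -0.0001]
```

Request:
arm_command --moves '[1, -44.5, -15.9, -3.9, 0, 0, 0, 1, -44.5, -15.9, -3.9, 0, 0, 0, 1, -44.5, -15.9, -3.9, 0, 0, 0, 1, -44.5, -15.9, -3.9, 0, 0, 0, 1, -44.5, -15.9, -3.9, 0, 0, 0, 1, -44.5, -15.9, -3.9, 0, 0, 0, 1, -44.5, -15.9, -3.9, 0, 0, 0, 1, -44.5, -15.9, -3.9, 0, 0, 0]'

```text
clock: 18.0
tcp_pos: [0.4773, -0.2957, 0.1498]
orientation: [-0.001, 0.65, 0.76, 0.0]
wrist_force: [0.4, 0.2, -1.0]
finger_gap: 0.0855
grip_force: 0.0
```

Request:
arm_command --moves '[1, 0, 0, 0, 0, 0, 0, 1, 0, 0, 0, 0, 0, 0]'

```text
clock: 18.25
tcp_pos: [0.4777, -0.2941, 0.1499]
orientation: [-0.002, 0.65, 0.76, 0.0]
wrist_force: [-0.5, 0.3, 0.2]
finger_gap: 0.0855
grip_force: 0.0
```

```bash
python3 - <<'E'
from h import *
c,I,D=shot("w8"); r=recognise("wrist","cork"); print(r[:2]); p=r[0]["point"]
u,v=map(int,p); print(cv2.cvtColor(I,cv2.COLOR_BGR2HSV)[v-20:v+20:8,u],cv2.cvtColor(I,cv2.COLOR_BGR2HSV)[20:380:60,480]); C=cloud(c,D); print(C[v-5:v+5,u-5:u+5].mean((0,1)))
print(rect(c,masks(I)["cork"],.008,p,150,7))
E
```

```text
[{'point': [258.0, 190.7], 'confidence': 0.95}]
[[ 17 105 214]
 [ 17 101 225]
 [ 17 100 227]
 [ 17  95 246]
 [ 18  97 242]] [[ 13 134 167]
 [ 13 138 159]
 [ 12 136 146]
 [ 25  18 240]
 [ 11 130 110]
 [104  34  83]]
[ 0.48086053 -0.30409741  0.00813953]
[ 484.2 -322.9  -80.9  317.5  314.5]
```

View pics/w8.png

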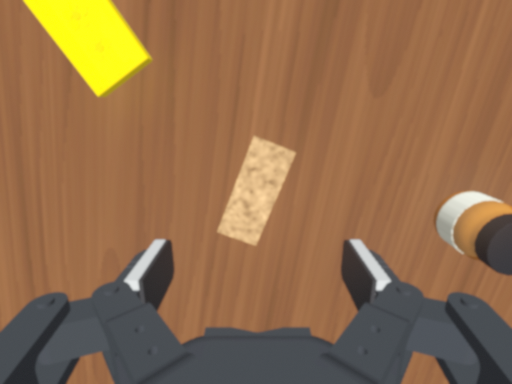

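The cork is whole at (257,190), and the jar at right is well clear of it. I'll tighten the colour mask.

```bash
python3 - <<'E'
from h import *
d=np.load("w8.npz"); I=d["I"]; i=camera_info("wrist"); c=(192/np.tan(np.radians(i["fovy"])/2),i["cx"],i["cy"],d["T"])
h,s,v=cv2.split(cv2.cvtColor(I,cv2.COLOR_BGR2HSV)); m=(v>185)&(s<150)
for z in(.006,.008): x=rect(c,m,z,(257,190),75,5); print(x)
L=x[2]%180; print("long",L)
plan((x[0],x[1],60,L),(x[0],x[1],-2,L,2))
E
```

```text
[ 478.5 -309.5   77.6  112.9   47.2]
[ 478.4 -308.9   77.6  112.1   46.9]
long 77.6
3 x [-5.2 -0.1 30.2] [-0.0005 -0.0006  0.1248]
2 x [ 0.  0. 31.] [ 0.  0. -0.]
```

Request:
arm_command --moves '[1, -5.2, -0.1, 30.2, 0, 0, 0.125, 1, -5.2, -0.1, 30.2, 0, 0, 0.125, 1, -5.2, -0.1, 30.2, 0, 0, 0.125, 1, 0, 0, 31, 0, 0, 0, 1, 0, 0, 25, 0, 0, 0, 1, 0, 0, 5, 0, 0, 0, 1, 0, 0, 0, 0, 0, 0]' --newtons 20

```text
clock: 19.23
tcp_pos: [0.479, -0.3095, 0.0001]
orientation: [-0.0, 0.78, 0.626, 0.0]
wrist_force: [0.2, 0.1, 0.6]
finger_gap: 0.085
grip_force: 0.0
```

Request:
arm_command --moves '[-0.3, 0, 0, 0, 0, 0, 0, -0.3, 0, 0, 0, 0, 0, 0, -0.3, 0, 0, 0, 0, 0, 0, -0.3, 0, 0, 0, 0, 0, 0, -0.3, 0, 0, 0, 0, 0, 0]' --newtons 20

```text
clock: 19.85
tcp_pos: [0.4794, -0.3108, 0.001]
orientation: [0.001, 0.78, 0.626, 0.0]
wrist_force: [-0.3, 0.3, 6.4]
finger_gap: 0.0441
grip_force: 20.5
```

The tips are brushing the table, so I'll regrip a little higher.

Request:
arm_command --moves '[0.3, 0, 0, 0, 0, 0, 0, 0.3, 0, 0, -4, 0, 0, 0, 0.3, 0, 0, 0, 0, 0, 0, -0.3, 0, 0, 0, 0, 0, 0, -0.3, 0, 0, 0, 0, 0, 0, -0.3, 0, 0, 0, 0, 0, 0, -0.3, 0, 0, 0, 0, 0, 0]' --newtons 20

```text
clock: 20.72
tcp_pos: [0.4788, -0.3104, 0.0041]
orientation: [0.0, 0.78, 0.626, 0.0]
wrist_force: [-1.1, 1.0, 4.4]
finger_gap: 0.0442
grip_force: 20.3
```

Request:
arm_command --moves '[-0.3, 0, 0, -40, 0, 0, 0, -0.3, 0, 0, -50, 0, 0, 0, -0.3, 0, 0, -30, 0, 0, 0, -0.3, 0, 0, 0, 0, 0, 0]' --newtons 20

```text
clock: 21.22
tcp_pos: [0.4803, -0.3116, 0.1263]
orientation: [0.003, 0.78, 0.626, 0.001]
wrist_force: [0.4, 0.1, -0.7]
finger_gap: 0.0438
grip_force: 20.5
```

```bash
python3 - <<'E'
from h import *
c,I,D=shot("w9"); print(get_state()["tcp_pos"]); C=cloud(c,D)
T=c[3]; h,s,v=cv2.split(cv2.cvtColor(I,cv2.COLOR_BGR2HSV)); m=(v>185)&(s<150)&(s>40)
# held cork in tool frame: points nearer than TCP depth
st=get_state(); P=(C-st["tcp_pos"])@rot(st["orientation"])*1000
k=(abs(P[...,2])<25)&(abs(P[...,1])<40)&(D>0)&m; Q=P[k]; print(len(Q),Q[:,2].mean(),Q.min(0),Q.max(0))
cv2.imwrite("pics/w9m.png",np.hstack([I,cv2.merge([k.astype(np.uint8)*255]*3)])[::1])
E
```

```text
[ 0.47931468 -0.31074766  0.12441123]
15581 -5.682451011788726 [-54.84069794 -20.36238138  -8.36129853] [55.82702377 24.97367212  1.48814166]
```

View pics/w9.png

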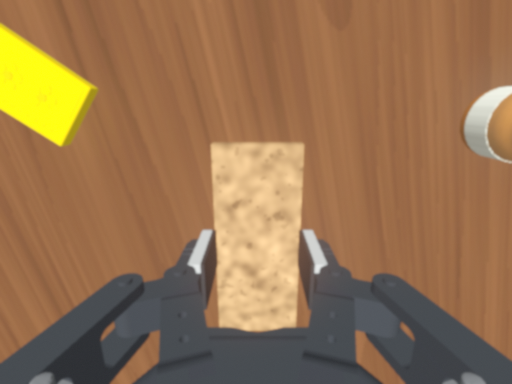

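The cork is held square and centred between the fingers, rows 142–330. I'll carry it over the tile.

```bash
python3 -c "
from h import *
plan((*W(-30.4,-60.5),90,99.05,9),(*W(-30.4,-60.5),38,99.05,2))"
```

```text
9 x [44.9 11.5  3.8] [ 0.0002  0.0001 -0.0418]
2 x [ 0.  0. 26.] [ 0.  0. -0.]
```

Request:
arm_command --moves '[-0.3, 44.9, 11.5, 3.8, 0, 0, -0.0418, -0.3, 44.9, 11.5, 3.8, 0, 0, -0.0418, -0.3, 44.9, 11.5, 3.8, 0, 0, -0.0418, -0.3, 44.9, 11.5, 3.8, 0, 0, -0.0418, -0.3, 44.9, 11.5, 3.8, 0, 0, -0.0418, -0.3, 44.9, 11.5, 3.8, 0, 0, -0.0418, -0.3, 44.9, 11.5, 3.8, 0, 0, -0.0418, -0.3, 44.9, 11.5, 3.8, 0, 0, -0.0418]'

```text
clock: 22.28
tcp_pos: [0.5947, 0.0413, 0.091]
orientation: [-0.001, 0.664, 0.747, -0.001]
wrist_force: [0.1, -0.2, 0.3]
finger_gap: 0.0439
grip_force: 20.5
```

Request:
arm_command --moves '[-0.3, 44.9, 11.5, 3.8, 0, 0, -0.0418, -0.3, 0, 0, 0, 0, 0, 0, -0.3, 0, 0, 0, 0, 0, 0, -0.3, 0, 0, 0, 0, 0, 0]'

```text
clock: 22.78
tcp_pos: [0.6015, 0.0845, 0.0891]
orientation: [-0.0, 0.65, 0.76, -0.0]
wrist_force: [-0.1, -0.3, -0.1]
finger_gap: 0.0438
grip_force: 20.5
```

```bash
python3 -c "
from h import *
plan((*W(-30.4,-60.5),36,99.05,3)); st=get_state(); print(B(np.array(st['tcp_pos'])*1000),st['tcp_pos'])"
```

```text
3 x [ 0.1  0.4 17.7] [-0.0004  0.     -0.0006]
[-31.4 -60.8] [0.6015457  0.08446933 0.08905756]
```

Request:
arm_command --moves '[-0.3, 0.1, 0.4, 18, 0, 0, 0, -0.3, 0.1, 0.4, 18, 0, 0, 0, -0.3, 0.1, 0.2, 17, 0, 0, 0, -0.3, 0, 0, 2, 0, 0, 0, -0.3, 0, 0, 1, 0, 0, 0, -0.3, 0, 0, 1, 0, 0, 0, -0.3, 0, 0, 0, 0, 0, 0]'

```text
clock: 23.65
tcp_pos: [0.6034, 0.0862, 0.0333]
orientation: [0.0, 0.649, 0.761, 0.0]
wrist_force: [0.6, -1.4, 0.0]
finger_gap: 0.0437
grip_force: 20.5
```

Request:
arm_command --moves '[-0.3, 0, 0, 1, 0, 0, 0, -0.3, 0, 0, 0, 0, 0, 0]'

```text
clock: 23.9
tcp_pos: [0.6029, 0.0863, 0.0318]
orientation: [0.0, 0.649, 0.761, 0.0]
wrist_force: [0.1, -0.2, 0.4]
finger_gap: 0.0437
grip_force: 20.5
```

Request:
arm_command --moves '[-0.3, -0.8, -0.4, 0.5, 0, 0, 0, -0.3, 0, 0, 0.5, 0, 0, 0, -0.3, 0, 0, 0, 0, 0, 0]'

```text
clock: 24.28
tcp_pos: [0.6026, 0.0853, 0.0306]
orientation: [-0.0, 0.649, 0.761, 0.0]
wrist_force: [0.4, 0.4, -0.9]
finger_gap: 0.0437
grip_force: 20.5
```

Request:
arm_command --moves '[-0.3, 0, 0, 0.7, 0, 0, 0, -0.3, 0, 0, 0, 0, 0, 0]'

```text
clock: 24.52
tcp_pos: [0.6027, 0.0853, 0.0301]
orientation: [0.0, 0.649, 0.761, 0.0]
wrist_force: [-0.1, 0.5, 1.9]
finger_gap: 0.0437
grip_force: 20.7
```

Request:
arm_command --moves '[-0.3, 0, 0, 0.7, 0, 0, 0, -0.3, 0, 0, 0, 0, 0, 0]'

```text
clock: 24.78
tcp_pos: [0.6027, 0.0853, 0.0301]
orientation: [0.0, 0.649, 0.761, 0.0]
wrist_force: [-1.3, -1.4, 4.8]
finger_gap: 0.0435
grip_force: 21.3
```

Request:
arm_command --moves '[0.1, 0, 0, 0, 0, 0, 0, 0.1, 0, 0, 0, 0, 0, 0, 0.3, 0, 0, 0, 0, 0, 0, 0.3, 0, 0, -5, 0, 0, 0, 0.5, 0, 0, -30, 0, 0, 0, 1, 0, 0, -50, 0, 0, 0, 1, 0, 0, -35, 0, 0, 0, 1, 0, 0, 0, 0, 0, 0]'

```text
clock: 25.78
tcp_pos: [0.6051, 0.0854, 0.1534]
orientation: [0.003, 0.649, 0.761, 0.002]
wrist_force: [-0.5, 0.2, -0.4]
finger_gap: 0.0852
grip_force: 0.0
```

```bash
cat > meas.py <<'E'
import sys; from h import *
c,I,D=shot(sys.argv[1]); h,s,v=cv2.split(cv2.cvtColor(I,cv2.COLOR_BGR2HSV)); M=masks(I)
C=cloud(c,D)*1000; f,cx,cy,T=c
t=np.array([*W(-30,-60),30])/1000; q=T[:3,:3].T@(t-T[:3,3]); p=(f*q[0]/q[2]+cx,f*q[1]/q[2]+cy); print("seed",np.round(p))
P=np.dstack([(C[...,:2]-CO)@BX,(C[...,:2]-CO)@BY,C[...,2]])
for n,lo,hi in(("cork/top band 30-38",30,38.5),("band 22.5-30",23.5,29.5),("band 42-54",43,54)):
    k=(P[...,2]>lo)&(P[...,2]<hi)&(abs(P[...,0]+30)<45)&(abs(P[...,1]+60)<75)&(D>0)
    if k.sum()<300: continue
    k=cv2.morphologyEx(k.astype(np.uint8),cv2.MORPH_OPEN,np.ones((3,3)))>0; Q=P[k]; (x,y),(w,hh),a=cv2.minAreaRect(Q[:,:2].astype(np.float32)); print(n,k.sum(),np.median(Q[:,2]).round(1),np.round([x,y,w,hh,a],1))
o=(M["white"]|M["blue"]); print("blue",end=" "); x=rect(c,o,.026,p,110,5); print(x,B(x[:2]))
m=(h>10)&(h<22)&(s>75)&(s<160)&(v>170); x=rect(c,m,.034,p,60,5); print("corkcol",x,B(x[:2]))
E
python3 meas.py w10
```

```text
seed [252. 184.]
cork/top band 30-38 5338 34.0 [-28.3 -59.9  45.1 110.4   0. ]
band 22.5-30 1856 26.0 [-28.8 -59.4  60.  119.1   0. ]
blue [603.4  86.  -81.  119.7  60.2] [-29.3 -59.6]
corkcol [604.4  82.5 -81.8 115.9  44.2] [-28.9 -63.2]
```

```bash
python3 - <<'E'
from h import *
d=np.load("w1.npz"); i=camera_info("wrist")
plan((442.3,330.7,80,108.8,6),(442.3,330.7,3,108.8,3))
E
```

```text
6 x [ 46.  -17.   11.8] [ 0.0006  0.0001 -0.0284]
3 x [-0.   0.  25.7] [0. 0. 0.]
```

Request:
arm_command --moves '[1, 46, -17, 11.8, 0, 0, -0.0284, 1, 46, -17, 11.8, 0, 0, -0.0284, 1, 46, -17, 11.8, 0, 0, -0.0284, 1, 46, -17, 11.8, 0, 0, -0.0284, 1, 46, -17, 11.8, 0, 0, -0.0284, 1, 46, -17, 11.8, 0, 0, -0.0284, 1, 0, 0, 0, 0, 0, 0, 1, 0, 0, 0, 0, 0, 0]' --newtons 40

```text
clock: 26.82
tcp_pos: [0.4403, 0.3303, 0.0776]
orientation: [-0.0, 0.582, 0.813, -0.001]
wrist_force: [0.2, -0.5, -0.2]
finger_gap: 0.0855
grip_force: 0.0
```

```bash
cat > held.py <<'E'
import sys; from h import *
st=get_state(); c,I,D=shot(sys.argv[1]); C=cloud(c,D); P=(C-st["tcp_pos"])@rot(st["orientation"])*1000; M=masks(I)
lo,hi=map(float,sys.argv[2:4]) # tool-z band
k=(P[...,2]>lo)&(P[...,2]<hi)&(abs(P[...,1])<38)&(abs(P[...,0])<90)&(D>0)&(M["white"]|M["green"]|M["red"])
k=cv2.morphologyEx(k.astype(np.uint8),cv2.MORPH_OPEN,np.ones((3,3)))>0; Q=P[k]
(x,y),(w,h),a=cv2.minAreaRect(Q[:,:2].astype(np.float32)); print(len(Q),"tool z",np.median(Q[:,2]).round(1),"rect",np.round([x,y,w,h,a],2),Q.min(0).round(1),Q.max(0).round(1)); print(st["tcp_pos"],st["clock"])
E
python3 held.py w11 60 72; python3 -c "
from h import *
plan((442.3,330.7,3,108.8,3))"
```

```text
10191 tool z 63.6 rect [  0.72   4.02 119.8   60.35   0.31] [-59.2 -26.1  60.5] [60.7 34.2 71.9]
[0.44028654 0.33031308 0.07761767] 26.825
3 x [ 0.1  0.5 25. ] [-0.0002  0.0001 -0.0001]
```

Request:
arm_command --moves '[1, 0, 2.4, 25, 0, 0, 0.005, 1, 0, 0, 25, 0, 0, 0, 1, 0, 0, 20, 0, 0, 0, 1, 0, 0, 4, 0, 0, 0, 1, 0, 0, 0, 0, 0, 0]' --newtons 40

```text
clock: 27.5
tcp_pos: [0.4439, 0.3308, 0.0048]
orientation: [0.0, 0.585, 0.811, 0.0]
wrist_force: [0.0, 0.0, 0.0]
finger_gap: 0.0857
grip_force: 0.0
```

Request:
arm_command --moves '[0, 0, 0, 0, 0, 0, 0, 0, 0, 0, 0, 0, 0, 0, 0, 0, 0, 0, 0, 0, 0, 0, 0, 0, 0, 0, 0, 0]' --newtons 40

```text
clock: 28.0
tcp_pos: [0.4439, 0.3317, 0.0059]
orientation: [0.001, 0.584, 0.812, 0.001]
wrist_force: [-0.3, -1.9, 5.5]
finger_gap: 0.0583
grip_force: 42.1
```

Request:
arm_command --moves '[0, 0, 0, -40, 0, 0, 0, 0, 0, 0, -50, 0, 0, 0, 0, 0, 0, -40, 0, 0, 0, 0, 0, 0, 0, 0, 0, 0, 0, 0, 0, 0, 0, 0, 0]' --newtons 40

```text
clock: 28.62
tcp_pos: [0.4425, 0.3311, 0.1338]
orientation: [-0.0, 0.584, 0.812, -0.0]
wrist_force: [0.7, -0.6, -3.2]
finger_gap: 0.0582
grip_force: 44.7
```

```bash
python3 held.py w12 -25 2; python3 -c "
from h import *
plan((*W(-30.4,-60.2),100,99.05,7),(*W(-30.4,-60.2),46,99.05,3))"
```

```text
19145 tool z -7.9 rect [  4.9    1.55  70.55 111.75  89.9 ] [-51.  -33.7 -25. ] [60.8 36.8 -0.1]
[0.44251116 0.33113984 0.1337948 ] 28.625
7 x [-39.7  13.4   4.7] [-0.0004  0.0001  0.0237]
3 x [ 0. -0. 18.] [ 0.  0. -0.]
```

Request:
arm_command --moves '[0, -39.7, 13.4, 4.7, 0, 0, 0.0237, 0, -39.7, 13.4, 4.7, 0, 0, 0.0237, 0, -39.7, 13.4, 4.7, 0, 0, 0.0237, 0, -39.7, 13.4, 4.7, 0, 0, 0.0237, 0, -39.7, 13.4, 4.7, 0, 0, 0.0237, 0, -39.7, 13.4, 4.7, 0, 0, 0.0237, 0, -39.7, 13.4, 4.7, 0, 0, 0.0237, 0, 0, 0, 0, 0, 0, 0]'

```text
clock: 29.68
tcp_pos: [0.6031, 0.0831, 0.0988]
orientation: [-0.001, 0.651, 0.759, -0.001]
wrist_force: [-0.4, -0.2, -2.6]
finger_gap: 0.0579
grip_force: 44.7
```

Request:
arm_command --moves '[0, 0, 0, 0, 0, 0, 0, 0, 0, 0, 0, 0, 0, 0, 0, 0, 0, 0, 0, 0, 0]'

```text
clock: 30.05
tcp_pos: [0.6026, 0.087, 0.1016]
orientation: [-0.0, 0.649, 0.761, -0.0]
wrist_force: [0.9, -1.0, -2.0]
finger_gap: 0.0581
grip_force: 44.7
```

```bash
python3 -c "
from h import *
plan((*W(-30.4,-60.2),46,99.05,3)); st=get_state(); print(B(np.array(st['tcp_pos'])*1000),st['tcp_pos'])"
```

```text
3 x [-0.6 -0.2 18.5] [-0.0001 -0.0001  0.0004]
[-29.9 -58.5] [0.60264102 0.08702088 0.10157587]
```

Request:
arm_command --moves '[0, -0.6, -0.2, 18.5, 0, 0, 0, 0, -0.6, -0.2, 18.5, 0, 0, 0, 0, -0.6, -0.2, 18, 0, 0, 0, 0, 0, 0, 2, 0, 0, 0, 0, 0, 0, 0, 0, 0, 0, 0, 0, 0, 0, 0, 0, 0]'

```text
clock: 30.8
tcp_pos: [0.6036, 0.0843, 0.0457]
orientation: [0.001, 0.649, 0.761, 0.001]
wrist_force: [0.7, -0.5, -2.6]
finger_gap: 0.0584
grip_force: 44.7
```

```bash
python3 -c "
from h import *
plan((*W(-30.4,-60.2),42,99.05,1)); st=get_state(); print(B(np.array(st['tcp_pos'])*1000),st['tcp_pos'])"
```

```text
1 x [ 1.1 -1.   3.7] [ 0.0019  0.0002 -0.0002]
[-29.4 -61.3] [0.60359226 0.08433744 0.04568022]
```

Request:
arm_command --moves '[0, 0.6, -0.6, 2, 0, 0, 0, 0, 0, 0, 1, 0, 0, 0, 0, 0, 0, 0, 0, 0, 0, 0, 0, 0, 0, 0, 0, 0]'

```text
clock: 31.3
tcp_pos: [0.6022, 0.0846, 0.0416]
orientation: [-0.0, 0.649, 0.761, 0.0]
wrist_force: [0.3, 0.5, -2.4]
finger_gap: 0.0576
grip_force: 44.7
```

```bash
python3 -c "
from h import *
P=[]
for i in range(3):
    read_camera('top'); st=get_state(); P.append([*B(np.array(st['tcp_pos'])*1000),st['tcp_pos'][2]*1000])
print(np.round(P,1),st['wrist_force'])"
```

```text
[[-30.8 -60.8  41.6]
 [-30.8 -60.8  41.6]
 [-30.7 -60.8  41.7]] [ 0.22074348  0.17503155 -2.60052425]
```

Settled within about 0.6 mm. I'll lower it to contact.

Request:
arm_command --moves '[0, 0.5, 0.3, 0.7, 0, 0, 0, 0, 0, 0, 0.5, 0, 0, 0, 0, 0, 0, 0, 0, 0, 0]'

```text
clock: 31.82
tcp_pos: [0.6023, 0.0852, 0.0403]
orientation: [-0.0, 0.649, 0.761, 0.0]
wrist_force: [-0.0, -0.6, -2.2]
finger_gap: 0.0579
grip_force: 44.7
```

Request:
arm_command --moves '[0, 0, 0, 0.7, 0, 0, 0, 0, 0, 0, 0, 0, 0, 0, 0, 0, 0, 0, 0, 0, 0]'

```text
clock: 32.2
tcp_pos: [0.6024, 0.0852, 0.04]
orientation: [0.0, 0.649, 0.761, 0.0]
wrist_force: [-1.3, -0.2, 1.4]
finger_gap: 0.0578
grip_force: 45.2
```

Request:
arm_command --moves '[0, 0, 0, 0.3, 0, 0, 0, 0, 0, 0, 0, 0, 0, 0, 0.5, 0, 0, 0, 0, 0, 0, 0.7, 0, 0, 0, 0, 0, 0, 0.9, 0, 0, 0, 0, 0, 0, 0.9, 0, 0, -5, 0, 0, 0, 0.9, 0, 0, -30, 0, 0, 0, 0.9, 0, 0, -50, 0, 0, 0]'

```text
clock: 33.2
tcp_pos: [0.6008, 0.0851, 0.1236]
orientation: [-0.002, 0.649, 0.761, -0.001]
wrist_force: [1.4, 0.2, 0.1]
finger_gap: 0.0811
grip_force: 0.0
```

Request:
arm_command --moves '[0.9, 0, 0, -40, 0, 0, 0, 0.9, 0, 0, -30, 0, 0, 0, 0.9, 0, 0, 0, 0, 0, 0, 0.9, 0, 0, 0, 0, 0, 0]'

```text
clock: 33.7
tcp_pos: [0.6019, 0.0852, 0.1936]
orientation: [-0.0, 0.649, 0.761, -0.0]
wrist_force: [1.0, 0.5, -0.8]
finger_gap: 0.0812
grip_force: 0.0
```

```bash
python3 meas.py w13; python3 - <<'E'
from h import *
for l in("tile_blue","cork","tile_green","bowl","jar","brush"):
    pass
I,D=read_camera("top"); d=np.load("top0.npz"); c=cam("top")
for n,(u,v) in dict(bowl=(115,145),jar=(375,128),brush=(271,97)).items():
    print(n,np.abs(I[v-25:v+25,u-25:u+25].astype(int)-d["I"][v-25:v+25,u-25:u+25]).mean().round(2))
E
```

```text
seed [257. 174.]
band 42-54 6442 48.1 [-2.870e+01 -5.950e+01  6.020e+01  1.188e+02  1.000e-01]
blue [604.1  81.1 -80.9 130.6  65.1] [-29.4 -64.6]
corkcol [554.8  74.8 -81.  116.2  33.4] [-79.1 -63. ]
bowl 77.58
jar 15.58
brush 19.2
```

The green tile sits centred and level. I'll move the arm back and check that the bystanders haven't moved.

Request:
arm_command --moves '[0.9, 0, -45, -10, 0, 0, 0, 0.9, 0, -45, -10, 0, 0, 0, 0.9, 0, -45, -10, 0, 0, 0, 0.9, 0, -45, -10, 0, 0, 0, 0.9, 0, 0, 0, 0, 0, 0, 0.9, 0, 0, 0, 0, 0, 0]'

```text
clock: 34.55
tcp_pos: [0.425, 0.0569, 0.2339]
orientation: [0.0, 0.649, 0.76, 0.0]
wrist_force: [0.6, -0.2, 0.6]
finger_gap: 0.0812
grip_force: 0.0
```

```bash
python3 - <<'E'
from h import *
print(get_state()["clock"],get_state()["tcp_pos"])
for n in("top","scene"):
    I,D=read_camera(n); d=np.load(n+"0.npz"); c=cam(n); M=masks(I)
    for l in("bowl","jar","brush","tile_green","tile_blue"): print(n,l,[(k["point"],round(k["confidence"],2)) for k in recognise(n,l)[:2]])
    for nm,(u,v) in (dict(bowl=(115,145),jar=(375,128),brush=(271,97)) if n=="top" else dict(bowl=(345,329),jar=(122,165),brush=(150,250))).items():
        A=I[v-25:v+25,u-25:u+25]; E=d["I"][v-25:v+25,u-25:u+25]; s=cv2.phaseCorrelate(cv2.cvtColor(E,6).astype(np.float32),cv2.cvtColor(A,6).astype(np.float32)); print(nm,np.abs(A.astype(int)-E).mean().round(2),np.round(s[0],2),round(s[1],2))
E
```

```text
34.55 [0.42495806 0.05690616 0.23388348]
top bowl [([116.1, 144.0], 0.8), ([225.0, 171.6], 0.67)]
top jar [([374.4, 128.5], 0.86), ([262.6, 189.2], 0.44)]
top brush [([273.1, 100.7], 0.71), ([374.0, 128.8], 0.56)]
top tile_green [([225.2, 169.2], 0.87)]
top tile_blue [([326.6, 289.9], 0.81)]
bowl 9.62 [-0.1   0.01] 0.98
jar 7.69 [ 0.04 -0.03] 1.0
brush 9.17 [-0.05 -0.02] 1.0
scene bowl [([345.3, 328.7], 0.59)]
scene jar [([122.6, 166.1], 0.92), ([345.4, 331.4], 0.69)]
scene brush []
scene tile_green [([259.8, 225.8], 0.65), ([260.4, 245.7], 0.34)]
scene tile_blue [([258.5, 240.8], 0.73), ([366.4, 193.9], 0.56)]
bowl 2.18 [-0.05 -0.01] 1.03
jar 2.24 [-0.1   0.04] 0.94
brush 2.79 [0.04 0.01] 0.99
```

```bash
python3 -c "
from workcell import hand_in; print(hand_in())"
```

```text
the job is handed in; nothing more can be done
None
```

I handed the job in at about 35 s: the blue tile is flush in the fence corner, the cork and green tile sit centred on it to within about 1 mm by depth measurement, and the bowl, jar and brush have not moved; the blue tile was last checked in its corner just before the green tile covered it.

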